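# Screw the filler cap onto the oil tank

## Task

Put the red filler cap on the oil tank's neck with its grip bar parallel to the tank's x axis, then, pressing lightly, turn it backward (anticlockwise from above) until you feel its lugs drop into the thread starts, and screw it forward (clockwise) until it is fully home, without ever forcing it. Let go and leave the gauge, wrench and carton where they are.

Things in the scene. Friction and masses are not known exactly. Their poses are not given: they have to be found in the camera images.
- cap: Red round screw cap, 66 mm across, standing upright on the bench, open side down, about 120 g (varies). Origin: centre of its underside, z up its axis. Skirt 22 mm deep, 58 mm across inside; disc from 22 to 27 mm above the origin. Two lugs inside the skirt's lower edge, at +x and -x (10 mm wide, 4 mm high, reaching in 6 mm), so half a turn makes no difference.
- cap_grip (a point): Middle of the grip bar on the cap's disc, 42 mm above the cap's origin; axes as the cap's. The bar is 54 mm long (along x), 14 mm thick (along y) and stands from 27 to 57 mm above the cap's origin: pinch it across its thickness from above.
- tank: Fixed blue oil tank with dark cover, 200 (x) x 240 (y) x 100 mm high. Origin: centre of its underside, x and y along its sides. The cover's top is 100 mm above the origin; a 70 mm square, 32 mm high aluminium valve block sits on it at x +55, y +70 mm. The steel filler neck rises 30 mm from the cover at x -30, y -40 mm.
- mouth (a point): Centre of the filler neck's flat closed top, 33 mm across (tapering out to 41 mm in the first 7 mm below), 30 mm above the tank's cover; axes as the tank's. When home the cap's disc lies on it: cap origin 22 mm below this point. All is rigid: forces rise within a millimetre. 5 to 10 N of press is plenty; more than 70 N between cap and neck is forcing it.
- thread_top (a point): On the neck's axis, 9 mm below the mouth, level with the flat top of the coarse right-hand thread round the neck (53 mm across, 2 mm play all round in the cap); axes as the tank's. Set down with cap x parallel to tank x (either way), the lugs always rest on this flat: cap origin at this point. A gap comes after 0.45 to 1.5 rad of backward turn, at an angle nobody has measured.
- thread_start (a point): On the neck's axis, 18 mm below the mouth, level with the ledge in the two gaps (half a turn apart): a cap in the gaps sinks 9 mm, its origin to this point. It has about 0.3 rad of free turn there; a rigid rib stops it from going farther backward, and clockwise on the flat top ends at such a rib too. From the gap's middle, clockwise turning lowers the cap 4 mm in 1 rad; a rigid stop follows at 1.2 rad.
- gauge: Loose round pressure gauge lying face up, 64 mm across, 27 mm high, with a brass stem 29 mm long towards its +x. Origin: centre of its underside. To be left alone.
- wrench: Loose steel wrench lying flat, 170 mm long along its x; origin on its underside. To be left alone.
- carton: Loose cardboard carton with a red band, 70 (x) x 90 (y) x 55 mm high. Origin: centre of its underside. To be left alone.
There are look-alikes about, which are no part of the job. What is meant by the cap is not black or purple, and is the larger of those in its own colour.

How it is judged:
On the way, in this order (a step that is already met when the one before it is completed fails the run):
1. the cap sits over the neck with its lugs resting on top of the thread (horizontal distance between cap and mouth below 0.005 m and z of cap in the frame of mouth between -0.0125 and -0.007 m), for 0.1 s.
2. the cap has dropped into the thread starts (horizontal distance between cap and mouth below 0.005 m and z of cap in the frame of mouth below -0.015 m), for 0.1 s.
3. the cap is screwed down onto the rim (z of cap in the frame of mouth below -0.0208 m), for 0.2 s.
At the end, for the whole second after the job is handed in: The cap is on the neck, within 4 mm of its axis and upright within 0.06 rad, screwed down so that its origin is at least 20.8 mm below the mouth point (22 mm is fully home), released and at rest; gauge, wrench and carton lie within 30 mm of where they were (horizontal distance between cap and mouth below 0.004 m and z of cap in the frame of mouth below -0.0208 m and angle between cap's own z axis and vertical below 0.06 rad and linear speed of cap below 0.02 m/s and distance of each of gauge, wrench, carton from where it was at the start of the episode below 0.03 m); the robot touches nothing.
It fails at once if the cap is forced against the neck or tank with more than 70 N (contact force between cap and tank above 70 N).
It fails at once if the gauge, wrench or carton is moved by more than 30 mm (distance of any of gauge, wrench, carton from where it was at the start of the episode above 0.03 m).
It also fails if it takes over 72 s, if anything falls off the work surface, if the arm or the gripper's body presses on something with over 40 N, if the wrist force passes 120 N, or if a joint passes its speed limit or range.

## Robot

A 6-joint arm with a two-finger parallel gripper is mounted at the origin on the work surface. World frame = base frame: x ahead of the robot, y to its left, z up, the work surface at z = 0. Lengths are in m, angles in rad, forces in N, time in s.
With the tool pointing down it reaches from about 0.225 to 0.875 m from the base axis. Payload 3.4 kg.
Tool frame: the origin (TCP) lies midway between the tips of the shut fingers; the grasp point (between the pads) lies 19 mm behind it (manip.grasp_offset is the distance from the TCP to the grasp point, in m); x points along the fingers, y is the direction in which the jaws open and shut, and the axes are right-handed (so a half turn about x gives the same grasp; the last joint's range is limited). The gripper opens to 85 mm and grips with 20 to 120 N. Pads are 22 mm wide; open, the fingers measure 114 mm over their backs; the gripper's body (76 mm by 85 mm) begins 54 mm behind the grasp point. The pads swing forward as they close: fully open they stand 13 mm farther back than shut.
Start: joints at [0.993, 0.276, 1.505, -0, 1.361, -0.121], TCP at [0.254, 0.516, 0.231] pointing down, gripper open.
Joint ranges: [-2.89, 2.89], [-0.75, 2.08], [0.22, 2.7], [-1.18, 4.32], [0.11, 2.71], [-2.7, 2.7]. Speed limits (rad/s): [2.57, 2.57, 3.14, 3.14, 3.14, 3.14].

## Interface

Orientations are given as a unit quaternion [w, x, y, z].
In Python, from rig import manip gives the robot as it stands.
- The arm moves only by the shell command python3 -m creep 'ROWS' [OPENING] [FORCE]. ROWS is a JSON object of lists of equal length, an entry for each row: "delta_pos": the shift along the tool's x, y, z in cm, a list of three; "dr": the turn, a rotation vector about the tool's x, y, z in rad, a list of three. In form: {"delta_pos": [[dx, dy, dz], ...], "dr": [[rx, ry, rz], ...]}. A call has 1 to 10 rows; each row is the pose to reach, as a shift and turn from the pose commanded when the call began, along the tool's axes at that moment; what a row does not reach only later rows make up. A row lasts 1/10 s, in which the tool goes at most 50 mm and 8.59 degrees, less where a joint would pass 70% of its speed; a pose out of reach is approached as far as the arm can. A call with a gripper value outside its range is refused whole. OPENING is the opening, from -1 (shut) to 1 (fully open), set as the call begins (- or left out, the last holds). The fingers move at their own pace and stop on an object; FORCE is the grip in N (left out, the last holds). Time passes only in rows, so rows that repeat a pose let the fingers close. It gives the time, the measured TCP pose, the force and the opening at its end, in the units of the state.
- manip.get_state(): the state, without advancing time (a new reading comes with each control period).
- manip.get_image(name): name is "scene" or "top"; returns a dict with "pixels" (480x640x3 uint8, blue, green, red), "depth" (480x640 float32, m along the optical axis (not along the pixel's ray), 0 where there is no reading), "intrinsics" (3x3 intrinsics, pixels), "rvec" (rotation vector, rad) and "tvec" (3), from world to camera coordinates, as OpenCV has them. Camera axes: x right, y down, z forward; pixel columns grow to the right and rows downward; lengths in m; the calibration is good to about 2 mm. A picture is of the moment at which its call begins.
- manip.sign_off(): hands the job in, once; it reports no verdict.
The state is a dict: "clock": time; "qpos": joint angles; "qd": joint speeds; "effort": joint torques, N m; "position": TCP position; "ee_rot": TCP orientation; "contact_force": force on the tool from outside, world axes, zero at the start; "moment": the same for the moment, N m; "width": finger opening in m.
Only numpy, scipy, OpenCV 4.12 (cv2) and the standard library are available. Lean on these libraries where they do the work, as an engineer would, in place of code of your own. Each camera call takes 0.05 s, during which the arm holds its last target. There are 200 camera calls.

## Working session

There is one attempt and no reset: what is moved stays moved. The work goes in short steps, Python scripts to look and compute and a shell command to move; the robot and the scene stay as the last step left them, time stands still between calls to the robot, and variables do not carry over. Pictures are saved under pics/ and viewed, about 8 in all and at most 12, crops included, and the job is handed in when it is done.

```bash
mkdir -p pics
cat > h.py <<'E'
import numpy as np, cv2
from rig import manip
def grab(n):
    d=manip.get_image(n); R=cv2.Rodrigues(np.array(d["rvec"],float))[0]; t=np.array(d["tvec"],float).ravel(); K=np.array(d["intrinsics"])
    v,u=np.mgrid[:480,:640]; z=d["depth"]
    c=np.stack([(u-K[0,2])/K[0,0]*z,(v-K[1,2])/K[1,1]*z,z],-1)
    W=(c-t)@R; W[z==0]=np.nan
    return d["pixels"],W
E
python3 - <<'E'
from h import *
for n in("scene","top"):
    p,W=grab(n); cv2.imwrite(f"pics/{n}0.png",p); np.savez(f"{n}0.npz",p=p,W=W)
print(manip.get_state())
E
```

```text
{'clock': 0.1, 'qpos': array([ 9.93007678e-01,  2.76582682e-01,  1.50603518e+00, -1.88291578e-05,
        1.36068558e+00, -1.20951312e-01]), 'qd': array([ 0.00030507,  0.00105636, -0.00407571,  0.00019433, -0.00125764,
       -0.00098583]), 'effort': array([ 6.92891444e-04, -4.17693830e+01, -2.46405065e+01, -5.10343341e-06,
        5.85298476e-03,  1.09282473e-05]), 'position': array([0.25336346, 0.51564055, 0.23048574]), 'ee_rot': array([ 0.6885393 ,  0.15954357,  0.68894116, -0.16068466]), 'contact_force': array([0.2663508 , 0.40308329, 0.87909989]), 'moment': array([-0.00821134,  0.0028325 , -0.06349201]), 'width': 0.08551638082940882}
```

View pics/top0.png

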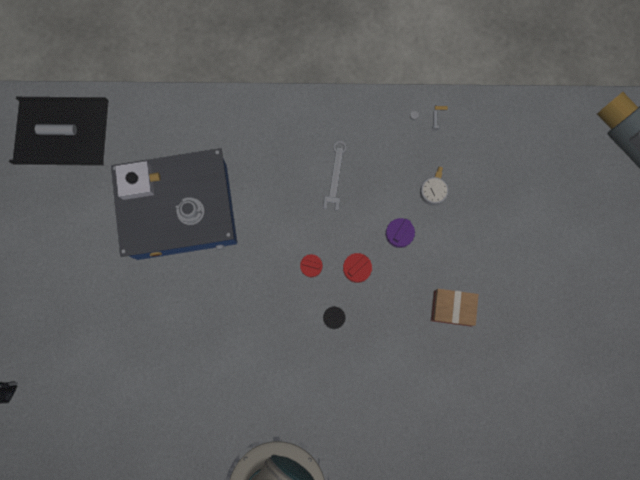

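View pics/scene0.png

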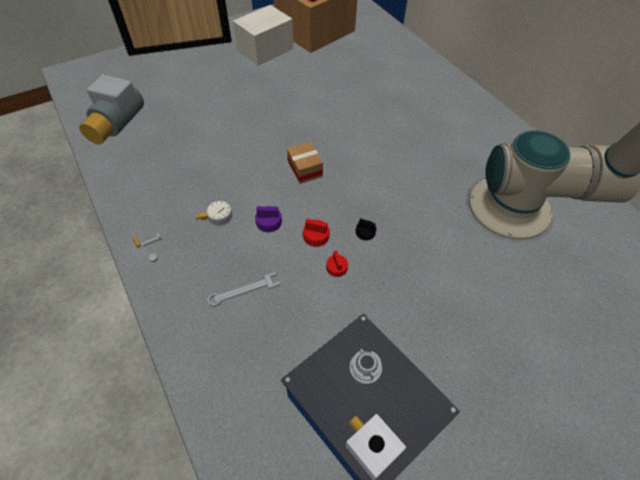

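Top view candidates are the large red cap (357,268), small red cap (311,266), purple cap (400,233) and black cap (334,317). I choose the large red one. The tank neck is at (190,211) and the valve block at (132,180). Next I measure these and check the choice in a close crop.

Run:
```python
from h import *
D=np.load("top0.npz");p,W=D["p"],D["W"]; S=np.load("scene0.npz")
for nm,(p_,W_) in dict(top=(p,W),scene=(S["p"],S["W"])).items():
    b,g,r=[p_[...,i].astype(int) for i in range(3)]
    m=((r>110)&(g<60)&(b<60)).astype(np.uint8)
    n,L,st,c=cv2.connectedComponentsWithStats(m)
    for i in range(1,n):
        if st[i,4]<60: continue
        P=W_[L==i]; P=P[np.isfinite(P[:,2])]
        print(nm,c[i].round(),st[i,4],"z",np.percentile(P[:,2],[2,50,98]).round(4))
        for lo,hi in((.02,.032),(.050,.064)):
            Q=P[(P[:,2]>lo)&(P[:,2]<hi)][:,:2].astype(np.float32)
            if len(Q)>8:
                rc=cv2.minAreaRect(Q); e=cv2.PCACompute(Q,None)[1][0]
                print("  ",lo,len(Q),"mean",Q.mean(0).round(4),"rect",np.round(rc[0],4),np.round(rc[1],4),rc[2],"pca deg",np.degrees(np.arctan2(e[1],e[0])).round(1), "circ",cv2.minEnclosingCircle(Q))
# tank
for nm,W_ in(("top",W),("scene",S["W"])):
    z=W_[...,2]; 
    for lab,lo,hi in(("cover",.094,.106),("block",.126,.138),("neck",.124,.140),("thread",.117,.124)):
        m=((z>lo)&(z<hi)&(W_[...,1]>.1)&(W_[...,0]>.15)).astype(np.uint8)
        n,L,st,c=cv2.connectedComponentsWithStats(m)
        for i in range(1,n):
            if st[i,4]<25: continue
            Q=W_[L==i]; rc=cv2.minAreaRect(Q[:,:2].astype(np.float32))
            print(nm,lab,c[i].round(),st[i,4],"zmed",np.median(Q[:,2]).round(4),"mean",Q[:,:2].mean(0).round(4),"rect",np.round(rc[0],4),np.round(rc[1],4),round(rc[2],1))
a=cv2.resize(p[220:340,290:450],None,fx=4.5,fy=4.5,interpolation=2)[:540,:400]
a=cv2.resize(p[235:335,295:385],None,fx=4,fy=4); b=cv2.resize(S["p"][205:305,290:390],None,fx=4,fy=4)
cv2.imwrite("pics/crop1.png",np.hstack([a,b]))
```

```text
top [311. 265.] 349 z [0.0168 0.0227 0.0484]
   0.02 200 mean [ 0.4922 -0.0678] rect [ 0.4933 -0.0669] [0.0489 0.0459] 0.8743557333946228 pca deg -7.2 circ ((0.49359259009361267, -0.06631620973348618), 0.025058601051568985)
top [357. 267.] 600 z [0.0229 0.0289 0.0605]
   0.02 406 mean [ 0.4888 -0.1716] rect [ 0.49   -0.1719] [0.0627 0.0613] 52.63339614868164 pca deg 43.5 circ ((0.4908907413482666, -0.17310687899589539), 0.03249197453260422)
   0.05 147 mean [ 0.491  -0.1729] rect [ 0.4909 -0.1733] [0.0141 0.0519] 45.737548828125 pca deg -44.8 circ ((0.49090850353240967, -0.1728091537952423), 0.026471735909581184)
scene [315. 231.] 373 z [0.0176 0.0272 0.0595]
   0.02 242 mean [ 0.5043 -0.1605] rect [ 0.4966 -0.1674] [0.0543 0.0641] 88.82768249511719 pca deg -33.2 circ ((0.49676182866096497, -0.17101101577281952), 0.03243827447295189)
   0.05 106 mean [ 0.4951 -0.1703] rect [ 0.4947 -0.1722] [0.0155 0.0517] 43.55656051635742 pca deg -44.7 circ ((0.49516987800598145, -0.17181456089019775), 0.02599102072417736)
scene [337. 263.] 305 z [0.0139 0.0212 0.0455]
   0.02 133 mean [ 0.5011 -0.
[... 874 characters left out ...]
5.] 13287 zmed 0.0995 mean [0.6246 0.241 ] rect [0.626  0.2418] [0.2107 0.2506] 9.9
scene block [367. 362.] 323 zmed 0.1295 mean [0.6042 0.1986] rect [0.604  0.1974] [0.0361 0.04  ] 32.3
scene block [375. 445.] 1792 zmed 0.1314 mean [0.6696 0.3211] rect [0.6691 0.3156] [0.0705 0.0789] 9.7
scene neck [366. 362.] 358 zmed 0.1292 mean [0.6047 0.1991] rect [0.6038 0.1977] [0.0394 0.0374] 37.5
scene neck [374. 444.] 2022 zmed 0.1315 mean [0.67   0.3196] rect [0.6701 0.3104] [0.0708 0.0893] 9.8
scene thread [366. 365.] 248 zmed 0.1206 mean [0.6061 0.1997] rect [0.6038 0.198 ] [0.048  0.0517] 57.7
scene thread [353. 426.] 28 zmed 0.1209 mean [0.6831 0.2779] rect [0.6831 0.2774] [0.0049 0.0186] 16.9
```

View pics/crop1.png

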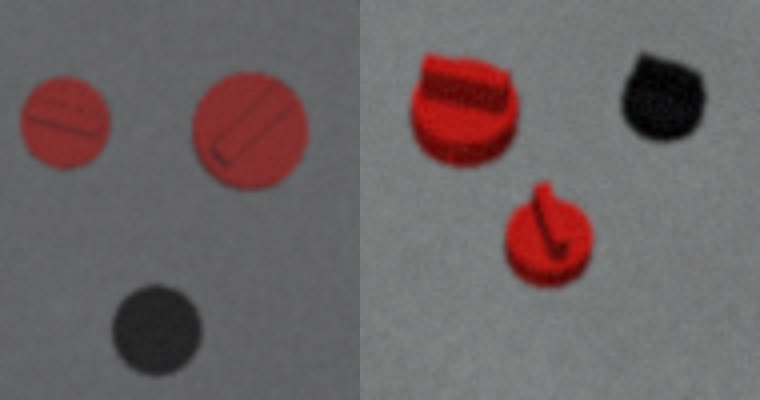

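Crop: the large red cap is about 66 mm across and its bar points at about -45° in world. The small red one is about 48 mm. The cameras differ by 5 mm in x, but the cap-to-neck offset agrees at (0.109, 0.370). Tank x is at +10°. Next, the planning helper.

```bash
cat >> h.py <<'E'
from scipy.spatial.transform import Rotation as Rt
def rot(s): q=np.array(s["ee_rot"]); return Rt.from_quat(q[[1,2,3,0]])
def show(tag=""):
    s=manip.get_state(); R=rot(s).as_matrix()
    print(tag,"t",round(s["clock"],2),"pos",np.round(s["position"],4),"jaw deg",np.degrees(np.arctan2(R[1,1],R[0,1])).round(2),"tilt",np.round(R[:2,0],4),
     "F",np.round(s["contact_force"],1),"M",np.round(s["moment"],2),"w",round(s["width"],4),"q",np.round(s["qpos"],2))
    return s,R
def plan(p,jawdeg):
    s,R=show(); a=np.radians(jawdeg)
    x=np.array([0,0,-1.]);y=np.array([np.cos(a),np.sin(a),0]);T=np.c_[x,y,np.cross(x,y)]
    print("delta cm",np.round(R.T@(np.array(p)-s["position"])*100,2),"dr",np.round(Rt.from_matrix(R.T@T).as_rotvec(),4))
E
python3 - <<'E'
from h import *
for j in (45,-135): plan([.493,-.1725,.15],j)
E
```

```text
t 0.1 pos [0.2534 0.5156 0.2305] jaw deg 63.83 tilt [-0.0009 -0.0014] F [0.3 0.4 0.9] M [-0.01  0.   -0.06] w 0.0855 q [ 0.99  0.28  1.51 -0.    1.36 -0.12]
delta cm [  8.13 -51.17  51.86] dr [3.286e-01 1.000e-04 1.700e-03]
 t 0.1 pos [0.2534 0.5156 0.2305] jaw deg 63.83 tilt [-0.0009 -0.0014] F [0.3 0.4 0.9] M [-0.01  0.   -0.06] w 0.0855 q [ 0.99  0.28  1.51 -0.    1.36 -0.12]
delta cm [  8.13 -51.17  51.86] dr [-2.813e+00 -2.400e-03  1.000e-04]
```

```bash
python3 -m creep '{"delta_pos":[[0,-51,52],[0,-51,52],[0,-51,52],[0,-51,52],[0,-51,52],[0,-51,52],[0,-51,52],[0,-51,52],[0,-51,52],[0,-51,52]],"dr":[[0.15,0,0],[0.3,0,0],[0.45,0,0],[0.6,0,0],[0.75,0,0],[0.9,0,0],[1.05,0,0],[1.2,0,0],[1.35,0,0],[1.5,0,0]]}' 1
python3 -c "
from h import *
plan([.493,-.1725,.12],-135)"
```

```text
clock: 1.1
position: [0.4196, 0.0425, 0.2312]
ee_rot: [0.393, 0.588, 0.393, -0.588]
contact_force: [1.5, 0.8, 0.1]
width: 0.0853
 t 1.1 pos [0.4196 0.0425 0.2312] jaw deg -22.48 tilt [0.0002 0.0003] F [1.5 0.8 0.1] M [ 0.01 -0.01 -0.03] w 0.0853 q [-0.06  0.04  1.8   0.    1.3   0.33]
delta cm [11.12 15.   17.06] dr [ 1.9639e+00 -3.0000e-04  3.0000e-04]
```

```bash
python3 -m creep '{"delta_pos":[[0,4,5],[0,8,9],[0,12,14],[0,14,16],[0,14,16],[0,14,16],[0,14,16],[0,14,16],[0,14,16],[0,14,16]],"dr":[[0.15,0,0],[0.3,0,0],[0.45,0,0],[0.6,0,0],[0.75,0,0],[0.9,0,0],[1.05,0,0],[1.2,0,0],[1.35,0,0],[1.5,0,0]]}'
python3 -m creep '{"delta_pos":[[0,0,0],[0,0,0],[0,0,0],[0,0,0],[0,0,0]],"dr":[[0.15,0,0],[0.3,0,0],[0.4,0,0],[0.4,0,0],[0.4,0,0]]}'
python3 -c "
from h import *
plan([.493,-.1725,.12],-135)"
```

```text
clock: 2.1
position: [0.4887, -0.1564, 0.2308]
ee_rot: [0.113, -0.698, 0.113, 0.698]
contact_force: [0.1, -0.9, 0.2]
width: 0.0853
clock: 2.6
position: [0.4889, -0.1564, 0.231]
ee_rot: [0.247, -0.662, 0.247, 0.663]
contact_force: [-0.0, -0.6, -0.2]
width: 0.0853
 t 2.6 pos [ 0.4889 -0.1564  0.231 ] jaw deg -130.85 tilt [-0.0005  0.0004] F [-0.  -0.6 -0.2] M [-0.04 -0.04 -0.04] w 0.0853 q [-0.45  0.18  1.63  0.    1.33  1.84]
delta cm [11.1   0.94 -1.37] dr [ 0.0724  0.0006 -0.0001]
```

```bash
python3 -m creep '{"delta_pos":[[3,0.9,-1.4],[7,0.9,-1.4],[11,0.9,-1.4],[15,0.9,-1.4],[18,0.9,-1.4],[19.2,0.9,-1.4],[19.7,0.9,-1.4],[19.8,0.9,-1.4],[19.8,0.9,-1.4]],"dr":[[0.072,0,0],[0.072,0,0],[0.072,0,0],[0.072,0,0],[0.072,0,0],[0.072,0,0],[0.072,0,0],[0.072,0,0],[0.072,0,0]]}'
python3 -m creep '{"delta_pos":[[0,0,0],[0,0,0],[0,0,0],[0,0,0],[0,0,0],[0,0,0],[0,0,0],[0,0,0]],"dr":[[0,0,0],[0,0,0],[0,0,0],[0,0,0],[0,0,0],[0,0,0],[0,0,0],[0,0,0]]}' -1 80
python3 -c "
from h import *
show()"
```

```text
clock: 3.5
position: [0.4949, -0.1731, 0.0346]
ee_rot: [-0.271, 0.654, -0.271, -0.652]
contact_force: [0.1, 1.0, 0.4]
width: 0.0855
clock: 4.3
position: [0.4939, -0.1726, 0.0337]
ee_rot: [-0.271, 0.653, -0.271, -0.653]
contact_force: [0.0, -0.4, 5.1]
width: 0.0124
 t 4.3 pos [ 0.4939 -0.1726  0.0337] jaw deg -135.1 tilt [ 0.0005 -0.0002] F [ 0.  -0.4  5.1] M [0.03 0.16 0.04] w 0.0124 q [-0.47  0.39  1.89  0.    0.86  1.89]
```

```bash
python3 -m creep '{"delta_pos":[[-1,0,0],[-3,0,0],[-6,0,0],[-10,0,0],[-14,0,0],[-18,0,0],[-20,0,0],[-20,0,0]],"dr":[[0,0,0],[0,0,0],[0,0,0],[0,0,0],[0,0,0],[0,0,0],[0,0,0],[0,0,0]]}'
python3 -m creep '{"delta_pos":[[0,-2,1.1],[0,-6,3.3],[0,-10,5.5],[0,-14,7.7],[0,-18,9.9],[0,-22,12],[0,-26,14.2],[0,-30,16.4],[0,-33,18],[0,-33.8,18.5]],"dr":[[-0.05,0,0],[-0.15,0,0],[-0.27,0,0],[-0.39,0,0],[-0.51,0,0],[-0.63,0,0],[-0.75,0,0],[-0.87,0,0],[-0.93,0,0],[-0.96,0,0]]}'
python3 -m creep '{"delta_pos":[[0,0,0],[0,0,0],[0,0,0],[0,0,0]],"dr":[[0,0,0],[0,0,0],[0,0,0],[0,0,0]]}'
python3 - <<'E'
from h import *
s,R=show()
for n in("scene","top"):
    p,W=grab(n); cv2.imwrite(f"pics/{n}1.png",p); np.savez(f"{n}1.npz",p=p,W=W)
a=cv2.imread("pics/top1.png")[130:280,100:300]; b=cv2.imread("pics/scene1.png")[240:440,260:460]
cv2.imwrite("pics/c2.png",np.hstack([cv2.resize(a,(400,300)),cv2.resize(b,(300,300))]))
E
```

```text
clock: 5.1
position: [0.4954, -0.1733, 0.2368]
ee_rot: [-0.271, 0.656, -0.271, -0.65]
contact_force: [0.2, -0.2, -1.1]
width: 0.0123
clock: 6.1
position: [0.6022, 0.2007, 0.2304]
ee_rot: [-0.062, -0.703, -0.063, 0.706]
contact_force: [0.4, 0.2, -1.3]
width: 0.012
clock: 6.5
position: [0.6024, 0.1956, 0.2334]
ee_rot: [-0.06, -0.704, -0.06, 0.705]
contact_force: [0.3, -0.0, -1.3]
width: 0.0121
 t 6.5 pos [0.6024 0.1956 0.2334] jaw deg -80.22 tilt [-0.0001 -0.0003] F [ 0.3 -0.  -1.3] M [-0.02 -0.01 -0.  ] w 0.0121 q [ 0.2   0.36  1.37 -0.    1.41  1.6 ]
```

View pics/c2.png

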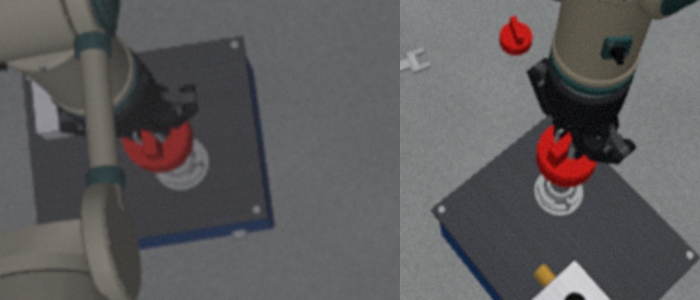

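Picture: the cap hangs in the jaws upright over the neck (neck at about (185,170) in the left half of the crop). Next I measure its centre against the neck in each camera.

```bash
cat >> h.py <<'E'
from scipy.optimize import least_squares
def capfit(p,W,tcp,zo=.032):
    "skirt fit: returns centre xy with known radius; zo = tcp z minus cap origin z"
    b,g,r=[p[...,i].astype(int) for i in range(3)]
    m=(r>90)&(g<70)&(b<70)&np.isfinite(W[...,2])&(np.hypot(W[...,0]-tcp[0],W[...,1]-tcp[1])<.06)
    P=W[m]; z=P[:,2]-tcp[2]+zo
    S=P[(z>.003)&(z<.019)]; D=P[(z>.022)&(z<.032)]; B=P[z>.048]
    f=lambda Q,r:least_squares(lambda c:np.hypot(Q[:,0]-c[0],Q[:,1]-c[1])-r,tcp[:2],loss="soft_l1",f_scale=.001)
    o=f(S,.033) if len(S)>8 else None
    if o is not None: print(" skirt",len(S),o.x.round(4),"rms",np.sqrt(np.mean(o.fun**2)).round(4))
    if len(D)>8: print(" disc",len(D),"z",np.median(D[:,2]).round(4),"circ",np.round(cv2.minEnclosingCircle(D[:,:2].astype(np.float32))[0],4))
    if len(B)>8: print(" bar mean",len(B),B.mean(0).round(4), np.round(cv2.minAreaRect(B[:,:2].astype(np.float32)),3) if 0 else cv2.minAreaRect(B[:,:2].astype(np.float32)))
E
python3 - <<'E'
from h import *
for n in("scene","top"):
    for k,t in(("0",[.494,-.1726,.032]),("1",[.6024,.1956,.2334])):
        D=np.load(f"{n}{k}.npz"); print(n,k); capfit(D["p"],D["W"],np.array(t))
    # neck sides & top rim by radius
    D=np.load(f"{n}0.npz");W=D["W"];Q=W[(W[...,2]>.127)&(W[...,2]<.134)&(np.hypot(W[...,0]-.602,W[...,1]-.198)<.03)]
    print(" mouth",len(Q),Q.mean(0).round(4),cv2.minEnclosingCircle(Q[:,:2].astype(np.float32)))
    Q=W[(W[...,2]>.117)&(W[...,2]<.124)&(np.hypot(W[...,0]-.602,W[...,1]-.198)<.036)]
    print(" flat",len(Q),Q.mean(0).round(4),cv2.minEnclosingCircle(Q[:,:2].astype(np.float32)))
E
```

```text
scene 0
 skirt 83 [ 0.4948 -0.1735] rms 0.0011
 disc 244 z 0.0263 circ [ 0.4957 -0.1716]
 bar mean 128 [ 0.4956 -0.17    0.0556] ((0.49516743421554565, -0.17196111381053925), (0.016410766169428825, 0.05215158686041832), 41.16114044189453)
scene 1
 skirt 143 [0.6035 0.1952] rms 0.0005
 disc 506 z 0.2261 circ [0.6054 0.196 ]
 bar mean 162 [0.6183 0.1987 0.2574] ((0.6181609034538269, 0.20611953735351562), (0.058411855250597, 0.026951296254992485), 83.94307708740234)
 mouth 305 [0.6041 0.1984 0.1296] ((0.6046156287193298, 0.1973399668931961), 0.026388181373476982)
 flat 250 [0.606  0.1995 0.1207] ((0.6036049723625183, 0.19801579415798187), 0.026809915900230408)
top 0
 skirt 18 [ 0.491  -0.1728] rms 0.0012
 disc 442 z 0.0273 circ [ 0.4907 -0.1727]
 bar mean 153 [ 0.4906 -0.1725  0.0574] ((0.4908594787120819, -0.17259857058525085), (0.014046120457351208, 0.052945539355278015), 44.19880294799805)
top 1
 skirt 45 [0.5995 0.1964] rms 0.0006
 disc 296 z 0.2271 circ [0.5949 0.1941]
 bar mean 84 [0.5831 0.1915 0.258 ] ((0.5835006237030029, 0.17726585268974304), (0.046701036393642426, 0.022866755723953247), 87.99787139892578)
 mouth 210 [0.5987 0.1977 0.1303] ((0.5997589826583862, 0.1977555751800537), 0.025926174595952034)
 flat 154 [0.596  0.1963 0.1213] ((0.5989736914634705, 0.1982126533985138), 0.026961682364344597)
```

Both cameras say the cap needs about +2 mm in y (x is within 0.5 mm). I correct that and descend.

```bash
python3 -m creep '{"delta_pos":[[1,-0.2,0],[3,-0.2,0],[5,-0.2,0],[6,-0.2,0],[6.6,-0.2,0],[7,-0.2,0],[7.2,-0.2,0],[7.2,-0.2,0],[7.2,-0.2,0]],"dr":[[0,0,0],[0,0,0],[0,0,0],[0,0,0],[0,0,0],[0,0,0],[0,0,0],[0,0,0],[0,0,0]]}'
python3 - <<'E'
from h import *
s,R=show()
for n in("scene","top"):
    p,W=grab(n); capfit(p,W,s["position"],.0337)
E
```

```text
clock: 7.5
position: [0.6026, 0.1992, 0.162]
ee_rot: [0.061, 0.705, 0.061, -0.704]
contact_force: [-0.2, 0.0, -1.1]
width: 0.0128
 t 7.5 pos [0.6026 0.1992 0.162 ] jaw deg -80.1 tilt [0.0013 0.0003] F [-0.2  0.  -1.1] M [-0.04 -0.04  0.04] w 0.0128 q [0.21 0.41 1.48 0.   1.25 1.61]
 skirt 118 [0.6039 0.1987] rms 0.0005
 disc 448 z 0.1547 circ [0.6046 0.1994]
 bar mean 142 [0.6191 0.2023 0.1857] ((0.609699010848999, 0.20961086452007294), (0.03126423805952072, 0.052398648113012314), 33.799869537353516)
 skirt 32 [0.5995 0.1993] rms 0.0008
 disc 264 z 0.1557 circ [0.5968 0.1985]
 bar mean 72 [0.5827 0.1958 0.1854] ((0.5821899771690369, 0.1860996037721634), (0.040169887244701385, 0.022663312032818794), 84.08230590820312)
```

```bash
python3 -m creep '{"delta_pos":[[0.2,0.1,0],[0.4,0.1,0],[0.5,0.1,0],[0.55,0.1,0],[0.55,0.1,0],[0.55,0.1,0]],"dr":[[0,0,0],[0,0,0],[0,0,0],[0,0,0],[0,0,0],[0,0,0]]}'
python3 -c "
from h import *
show()"
python3 -m creep '{"delta_pos":[[0.05,0,0],[0.1,0,0],[0.1,0,0],[0.1,0,0]],"dr":[[0,0,0],[0,0,0],[0,0,0],[0,0,0]]}'
python3 -c "
from h import *
show()"
```

```text
clock: 8.2
position: [0.6024, 0.1981, 0.1558]
ee_rot: [0.061, 0.704, 0.061, -0.704]
contact_force: [-0.8, -0.2, -2.1]
width: 0.0123
 t 8.2 pos [0.6024 0.1981 0.1558] jaw deg -80.1 tilt [0.0001 0.0001] F [-0.8 -0.2 -2.1] M [ 0.01  0.02 -0.03] w 0.0123 q [0.21 0.41 1.49 0.   1.24 1.61]
clock: 8.6
position: [0.6024, 0.1981, 0.1548]
ee_rot: [-0.061, -0.704, -0.061, 0.704]
contact_force: [-0.4, -0.3, -1.2]
width: 0.0124
 t 8.6 pos [0.6024 0.1981 0.1548] jaw deg -80.1 tilt [-0.0001  0.0001] F [-0.4 -0.3 -1.2] M [ 0.04 -0.01  0.01] w 0.0124 q [0.21 0.41 1.49 0.   1.24 1.61]
```

```bash
for i in 1 2; do python3 -m creep '{"delta_pos":[[0.04,0,0],[0.04,0,0],[0.04,0,0]],"dr":[[0,0,0],[0,0,0],[0,0,0]]}' >/dev/null
python3 -c "
from h import *
show()"; done
```

```text
t 8.9 pos [0.6024 0.1981 0.1547] jaw deg -80.1 tilt [0.0003 0.0001] F [-0.3  0.2  1.3] M [-0.06  0.08  0.02] w 0.0127 q [0.21 0.41 1.49 0.   1.24 1.61]
 t 9.2 pos [0.6025 0.1981 0.1546] jaw deg -80.1 tilt [0.0007 0.0002] F [-1.4 -0.5  3.8] M [-0.06  0.26 -0.02] w 0.0121 q [0.21 0.41 1.49 0.   1.24 1.61]
```

Contact at TCP z 0.1547, as predicted. I press to about 8 N, then turn backward in steps.

```bash
cat > st.py <<'E'
from h import *
show()
E
python3 -m creep '{"delta_pos":[[0.04,0,0],[0.04,0,0],[0.04,0,0]],"dr":[[0,0,0],[0,0,0],[0,0,0]]}' >/dev/null; python3 st.py
python3 -m creep '{"delta_pos":[[0,0,0],[0,0,0],[0,0,0],[0,0,0]],"dr":[[-0.05,0,0],[-0.1,0,0],[-0.15,0,0],[-0.15,0,0]]}' >/dev/null; python3 st.py
python3 -m creep '{"delta_pos":[[0,0,0],[0,0,0],[0,0,0],[0,0,0]],"dr":[[-0.05,0,0],[-0.1,0,0],[-0.15,0,0],[-0.15,0,0]]}' >/dev/null; python3 st.py
```

```text
t 9.5 pos [0.6025 0.1981 0.1546] jaw deg -80.1 tilt [0.0009 0.0002] F [-1.5  0.2  6.9] M [-0.06  0.35  0.04] w 0.0128 q [0.21 0.41 1.49 0.   1.24 1.61]
 t 9.9 pos [0.6033 0.1984 0.1546] jaw deg -71.46 tilt [0.0026 0.0008] F [-0.2  0.5  5.9] M [-0.03  0.15  0.02] w 0.0127 q [0.21 0.41 1.49 0.   1.24 1.46]
 t 10.3 pos [0.6034 0.1985 0.1546] jaw deg -62.87 tilt [0.0028 0.001 ] F [0.1 0.2 5.7] M [-0.01  0.11  0.04] w 0.0125 q [0.21 0.41 1.49 0.   1.23 1.31]
```

```bash
python3 -m creep '{"delta_pos":[[0,0,0],[0,0,0],[0,0,0]],"dr":[[-0.06,0,0],[-0.12,0,0],[-0.12,0,0]]}' >/dev/null; python3 st.py
python3 -m creep '{"delta_pos":[[0,0,0],[0,0,0],[0,0,0]],"dr":[[-0.06,0,0],[-0.12,0,0],[-0.12,0,0]]}' >/dev/null; python3 st.py
python3 -m creep '{"delta_pos":[[0,0,0],[0,0,0],[0,0,0]],"dr":[[-0.06,0,0],[-0.12,0,0],[-0.12,0,0]]}' >/dev/null; python3 st.py
```

```text
t 10.6 pos [0.6034 0.1985 0.1546] jaw deg -55.98 tilt [0.0026 0.0009] F [0.5 0.1 5.5] M [-0.02  0.11  0.1 ] w 0.0124 q [0.21 0.41 1.49 0.   1.23 1.18]
 t 10.9 pos [0.6033 0.1985 0.1545] jaw deg -49.1 tilt [0.0025 0.001 ] F [-0.3  0.7  4.4] M [0.05 0.11 0.05] w 0.0125 q [0.21 0.41 1.49 0.   1.23 1.06]
 t 11.2 pos [0.603  0.1987 0.1541] jaw deg -42.3 tilt [0.0017 0.0013] F [0.1 1.7 3.5] M [0.18 0.1  0.01] w 0.0124 q [0.21 0.41 1.49 0.   1.23 0.95]
```

z starts to fall and the force to drop. I press on gently to probe for the gap.

```bash
python3 -m creep '{"delta_pos":[[0.05,0,0],[0.08,0,0],[0.08,0,0]],"dr":[[0,0,0],[0,0,0],[0,0,0]]}' >/dev/null; python3 st.py
python3 -m creep '{"delta_pos":[[0,0,0],[0,0,0],[0,0,0]],"dr":[[-0.06,0,0],[-0.06,0,0],[-0.06,0,0]]}' >/dev/null; python3 st.py
```

```text
t 11.5 pos [0.6029 0.198  0.1526] jaw deg -42.32 tilt [ 0.0011 -0.0002] F [0.4 0.1 0.8] M [ 0.1  -0.15  0.08] w 0.0128 q [ 0.21  0.41  1.49 -0.    1.23  0.95]
 t 11.8 pos [0.6019 0.1978 0.1519] jaw deg -38.94 tilt [-0.0018 -0.0006] F [-0.1 -0.2 -0.8] M [ 0.06 -0.03  0.  ] w 0.0124 q [ 0.21  0.41  1.5  -0.    1.23  0.89]
```

It is free, so this is the gap. I lower towards the ledge (expected TCP z about 0.1456).

```bash
python3 -m creep '{"delta_pos":[[0.1,0,0],[0.2,0,0],[0.2,0,0]],"dr":[[0,0,0],[0,0,0],[0,0,0]]}' >/dev/null; python3 st.py
python3 -m creep '{"delta_pos":[[0.1,0,0],[0.2,0,0],[0.3,0,0],[0.3,0,0]],"dr":[[0,0,0],[0,0,0],[0,0,0],[0,0,0]]}' >/dev/null; python3 st.py
python3 -m creep '{"delta_pos":[[0.05,0,0],[0.1,0,0],[0.1,0,0]],"dr":[[0,0,0],[0,0,0],[0,0,0]]}' >/dev/null; python3 st.py
```

```text
t 12.1 pos [0.6022 0.198  0.1504] jaw deg -38.87 tilt [-0.0006 -0.0001] F [-0.1 -0.5 -0.8] M [-0.    0.03 -0.02] w 0.0124 q [0.21 0.41 1.5  0.   1.23 0.89]
 t 12.5 pos [0.6023 0.1981 0.1476] jaw deg -38.85 tilt [-0.0003 -0.    ] F [ 0.3 -0.1 -0.3] M [-0.02 -0.05 -0.02] w 0.0125 q [0.21 0.42 1.5  0.   1.22 0.89]
 t 12.8 pos [0.6024 0.1981 0.1467] jaw deg -38.84 tilt [-0.0001  0.0001] F [-0.7 -0.5 -2. ] M [ 0.   -0.05 -0.05] w 0.0128 q [0.21 0.42 1.5  0.   1.22 0.89]
```

```bash
python3 -m creep '{"delta_pos":[[0.05,0,0],[0.1,0,0],[0.1,0,0]],"dr":[[0,0,0],[0,0,0],[0,0,0]]}' >/dev/null; python3 st.py
python3 -m creep '{"delta_pos":[[0.04,0,0],[0.06,0,0],[0.06,0,0]],"dr":[[0,0,0],[0,0,0],[0,0,0]]}' >/dev/null; python3 st.py
python3 -m creep '{"delta_pos":[[0.04,0,0],[0.06,0,0],[0.06,0,0]],"dr":[[0,0,0],[0,0,0],[0,0,0]]}' >/dev/null; python3 st.py
```

```text
t 13.1 pos [0.6024 0.1981 0.1457] jaw deg -38.85 tilt [-0.0001  0.0001] F [-0.4 -0.4 -1. ] M [-0.03  0.06  0.01] w 0.0124 q [0.21 0.42 1.5  0.   1.22 0.89]
 t 13.4 pos [0.6024 0.1981 0.1456] jaw deg -38.85 tilt [0.0004 0.0002] F [-1.1  0.   1.3] M [-0.01  0.22  0.01] w 0.012 q [0.21 0.42 1.5  0.   1.22 0.89]
 t 13.7 pos [0.6025 0.1982 0.1456] jaw deg -38.84 tilt [0.0008 0.0003] F [-0.9 -0.4  6.1] M [-0.11  0.33 -0.01] w 0.0124 q [0.21 0.42 1.51 0.   1.22 0.89]
```

Sitting on the ledge: z fell exactly 9 mm. Now I screw clockwise with 0.4 mm descent per 0.1 rad.

```bash
python3 -m creep '{"delta_pos":[[0.02,0,0],[0.04,0,0],[0.06,0,0],[0.06,0,0]],"dr":[[0.05,0,0],[0.1,0,0],[0.15,0,0],[0.15,0,0]]}' >/dev/null; python3 st.py
python3 -m creep '{"delta_pos":[[0.02,0,0],[0.04,0,0],[0.06,0,0],[0.06,0,0]],"dr":[[0.05,0,0],[0.1,0,0],[0.15,0,0],[0.15,0,0]]}' >/dev/null; python3 st.py
```

```text
t 14.1 pos [0.6037 0.1982 0.1455] jaw deg -47.48 tilt [0.0036 0.0004] F [ 0.6 -0.6  6.1] M [-0.19  0.1  -0.05] w 0.0123 q [ 0.21  0.42  1.5  -0.    1.21  1.04]
 t 14.5 pos [0.6043 0.1975 0.1451] jaw deg -56.06 tilt [ 0.0048 -0.001 ] F [ 0.4 -2.3  6.2] M [-0.48 -0.04  0.07] w 0.0123 q [ 0.21  0.42  1.51 -0.    1.21  1.19]
```

```bash
python3 -m creep '{"delta_pos":[[0.02,0,0],[0.04,0,0],[0.06,0,0],[0.06,0,0]],"dr":[[0.05,0,0],[0.1,0,0],[0.15,0,0],[0.15,0,0]]}' >/dev/null; python3 st.py
python3 -m creep '{"delta_pos":[[0.02,0,0],[0.04,0,0],[0.06,0,0],[0.06,0,0]],"dr":[[0.05,0,0],[0.1,0,0],[0.15,0,0],[0.15,0,0]]}' >/dev/null; python3 st.py
```

```text
t 14.9 pos [0.6042 0.1977 0.1444] jaw deg -64.66 tilt [ 0.0045 -0.0005] F [ 1.4 -1.4  6.7] M [-0.38  0.01  0.  ] w 0.0124 q [ 0.21  0.42  1.51 -0.    1.21  1.34]
 t 15.3 pos [0.6039 0.1979 0.1436] jaw deg -73.26 tilt [ 0.0039 -0.0001] F [ 0.5 -1.2  5.5] M [-0.21  0.05 -0.01] w 0.0123 q [ 0.21  0.42  1.51 -0.    1.21  1.49]
```

```bash
python3 -m creep '{"delta_pos":[[0.02,0,0],[0.04,0,0],[0.06,0,0],[0.06,0,0]],"dr":[[0.05,0,0],[0.1,0,0],[0.15,0,0],[0.15,0,0]]}' >/dev/null; python3 st.py
python3 -m creep '{"delta_pos":[[0.02,0,0],[0.04,0,0],[0.06,0,0],[0.06,0,0]],"dr":[[0.05,0,0],[0.1,0,0],[0.15,0,0],[0.15,0,0]]}' >/dev/null; python3 st.py
python3 -m creep '{"delta_pos":[[0.02,0,0],[0.04,0,0],[0.04,0,0]],"dr":[[0.05,0,0],[0.1,0,0],[0.1,0,0]]}' >/dev/null; python3 st.py
```

```text
t 15.7 pos [0.6038 0.1979 0.1428] jaw deg -81.81 tilt [ 0.0036 -0.0001] F [ 0.8 -0.5  6.3] M [-0.26 -0.04  0.02] w 0.0125 q [ 0.21  0.42  1.51 -0.    1.21  1.64]
 t 16.1 pos [0.6036 0.1975 0.1422] jaw deg -90.38 tilt [ 0.0031 -0.0009] F [ 1.2 -1.7  4.8] M [-0.42  0.01  0.03] w 0.0126 q [ 0.21  0.42  1.51 -0.    1.21  1.79]
 t 16.4 pos [0.6034 0.1981 0.1417] jaw deg -96.13 tilt [0.0026 0.0002] F [ 1.2 -1.   6. ] M [-0.13  0.1   0.05] w 0.0127 q [ 0.21  0.42  1.51 -0.    1.21  1.89]
```

```bash
python3 -m creep '{"delta_pos":[[0.01,0,0],[0.02,0,0],[0.02,0,0]],"dr":[[0.03,0,0],[0.06,0,0],[0.06,0,0]]}' >/dev/null; python3 st.py
python3 -m creep '{"delta_pos":[[0.01,0,0],[0.01,0,0],[0.01,0,0]],"dr":[[0.03,0,0],[0.06,0,0],[0.06,0,0]]}' >/dev/null; python3 st.py
```

```text
t 16.7 pos [0.6034 0.198  0.1417] jaw deg -99.55 tilt [0.0028 0.0002] F [ 0.5 -0.8  7.4] M [-0.16  0.04 -0.04] w 0.0127 q [ 0.21  0.42  1.51 -0.    1.21  1.95]
 t 17.0 pos [0.6034 0.198  0.1417] jaw deg -102.98 tilt [0.003  0.0002] F [ 0.6 -1.1  6.4] M [-0.19  0.06  0.02] w 0.012 q [ 0.21  0.42  1.51 -0.    1.21  2.01]
```

z has stopped at 12.9 mm below the flat-top contact (13 expected). Further turning neither lowers it nor builds torque, so the disc is on the rim. I unload, release and retreat.

```bash
python3 -m creep '{"delta_pos":[[-0.1,0,0],[-0.1,0,0],[-0.1,0,0],[-0.1,0,0]],"dr":[[0,0,0],[0,0,0],[0,0,0],[0,0,0]]}' >/dev/null; python3 st.py
python3 -m creep '{"delta_pos":[[0,0,0],[0,0,0],[0,0,0],[0,0,0],[0,0,0],[0,0,0],[0,0,0]],"dr":[[0,0,0],[0,0,0],[0,0,0],[0,0,0],[0,0,0],[0,0,0],[0,0,0]]}' 1 >/dev/null; python3 st.py
python3 -m creep '{"delta_pos":[[-1,0,0],[-3,0,0],[-6,0,0],[-9,0,0],[-12,0,0],[-12,0,4],[-12,0,8],[-12,0,12],[-12,0,16],[-12,0,16]],"dr":[[0,0,0],[0,0,0],[0,0,0],[0,0,0],[0,0,0],[0,0,0],[0,0,0],[0,0,0],[0,0,0],[0,0,0]]}'
python3 - <<'E'
from h import *
for n in("scene","top"):
    p,W=grab(n); cv2.imwrite(f"pics/{n}3.png",p); print(n); capfit(p,W,np.array([.602,.198,.1417]),.0337)
E
```

```text
t 17.4 pos [0.6029 0.1982 0.1417] jaw deg -103.0 tilt [0.0013 0.0003] F [ 1.6 -0.2  4.5] M [-0.04 -0.15  0.07] w 0.0122 q [ 0.21  0.42  1.51 -0.    1.21  2.01]
 t 18.1 pos [0.6024 0.1981 0.1413] jaw deg -103.02 tilt [-0.      0.0001] F [-0.1  0.1  1.4] M [ 0.01  0.04 -0.04] w 0.0852 q [0.21 0.42 1.51 0.   1.21 2.01]
clock: 19.1
position: [0.4414, 0.2348, 0.2626]
ee_rot: [0.079, -0.702, 0.079, 0.703]
contact_force: [0.4, 0.1, -0.3]
width: 0.0853
scene
 skirt 101 [0.604  0.1974] rms 0.0005
 disc 674 z 0.1346 circ [0.604  0.1975]
 bar mean 276 [0.6051 0.1986 0.1635] ((0.6043550372123718, 0.1980501413345337), (0.015557040460407734, 0.053998254239559174), 75.87772369384766)
top
 skirt 27 [0.6002 0.1981] rms 0.0006
 disc 462 z 0.1353 circ [0.6    0.1981]
 bar mean 172 [0.5988 0.1976 0.1653] ((0.5995280742645264, 0.19789902865886688), (0.015266389586031437, 0.053956881165504456), 77.719482421875)
```

View pics/scene3.png

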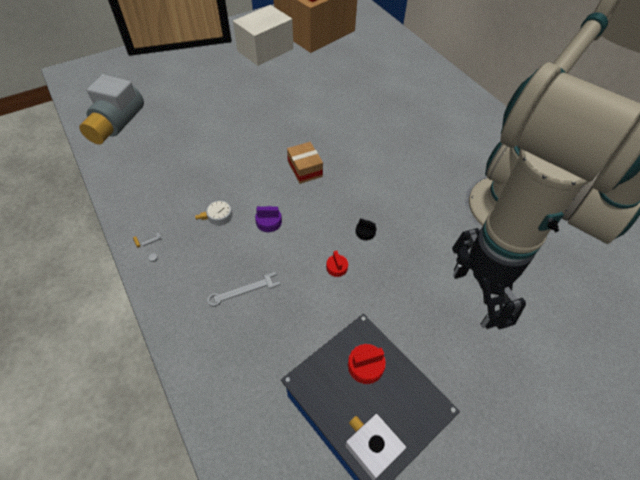

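Picture: the cap (366,363) sits flat and central on the neck. The gauge (219,212), wrench (245,290) and carton (305,162) are unmoved, and the arm is clear.

```bash
python3 -c "
from rig import manip
print(manip.sign_off())"
```

```text
the job is handed in; nothing more can be done
None
```

The red cap is screwed fully home on the tank neck and released, and the job is handed in at about 19 s of the 72 s allowed. The sign-off gave no verdict.

- **Seating:** I set the cap on the thread flat with its bar parallel to the tank's x axis. It dropped into the gap after about 0.7 rad of backward turn and sank 9 mm onto the ledge. About 1.1 rad clockwise brought it home, 12.9 mm below the thread-flat contact against 13 mm expected. I kept turning slightly, and it neither sank further nor built torque.
- **Forces:** the press stayed at or below about 7.5 N at the readings between moves.
- **Last checks:** after release both cameras put the disc top at 0.135 m, so the cap origin is about 22 mm below the mouth. Each camera has the cap within 1.5 mm of the neck centre it measured. Gauge, wrench and carton look unmoved in the final picture; I did not measure them.
- **Disagreement:** the two cameras differ by about 4–5 mm in absolute x. I therefore used only the cap-to-neck offset within each camera, and the forces and heights felt along the way agreed with that.

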